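# Clip the cover onto a lock's key rose

### The arm

A 7-joint arm with a two-finger parallel gripper is mounted at the origin on a cart in front of the work surface, level with it; the furniture and walls round the work are solid. World frame = base frame: x ahead of the robot, y to its left, z up, the work surface at z = 0. Lengths are in m, angles in rad, forces in N, time in s.
With the tool pointing down it reaches from about 0.35 to 0.9 m from the base axis. Payload 8.1 kg.
Tool frame: the origin (TCP) lies at the centre of the arm's flange, where the gripper is bolted on; the fingertips stand 178 mm ahead of it and the grasp point (between the pads) lies 159 mm ahead of it; z points along the fingers, y is the line along which they close (so a half turn about z gives the same grasp; the last joint's range is limited). The gripper opens to 92 mm and grips with 3 to 60 N. Pads are 19 mm wide; open, the fingers measure 130 mm over their backs; the gripper's body (75 mm by 190 mm) begins 47 mm behind the grasp point.
Start: joints at [1.033, 0.434, 0.025, 1.573, -0.012, 1.134, -0.075], TCP at [0.263, -0.567, 0.405] pointing down, gripper open.
Joint ranges: [-2.62, 2.62], [-0.44, 2.09], [-1.27, 1.32], [0.08, 2.57], [-1.32, 4.46], [0.12, 2], [-2.74, 2.74]. Speed limits (rad/s): [2.22, 2.22, 3.01, 3.01, 3.14, 3.14, 3.14].

### API

Orientations are given as a rotation vector (axis times angle).
In Python, from cell import arm gives the robot as it stands. The module is installed in compiled form; this text tells all that it offers.
- The arm moves only by the shell command python3 -m inch 'ROWS' [FORCE]. ROWS is text: rows parted by semicolons, each of 5 numbers parted by spaces: the shift along the tool's x, y, z in m, then the turn about the tool's z in rad, then the finger opening in m, from 0 to 0.0918. In form: x y z roll fingers; .... A call has 1 to 5 rows; each row is the pose to reach, as a shift and turn from the pose commanded when the call began, along the tool's axes at that moment; what a row does not reach only later rows make up. A row lasts 1/10 s, in which the tool goes at most 50 mm and 8.59 degrees, less where a joint would pass 70% of its speed; a pose out of reach is approached as far as the arm can. A call with a gripper value outside its range is refused whole. The fingers move at their own pace and stop on an object; FORCE is the grip in N (left out, the last holds). Time passes only in rows, so rows that repeat a pose let the fingers close. It gives the time, the measured TCP pose, the force, the opening and the grip force at its end, in the units of the state.
- arm.observe(): the state, without advancing time (a new reading comes with each control period).
- arm.get_image(name): name is "scene" or "top"; returns the picture (420x560x3 uint8, red, green, blue); there is no depth.
- arm.get_calibration(name): a dict with "intrinsics" (3x3 intrinsics, pixels), "distortion" ([k1, k2, p1, p2, k3] as OpenCV has them; the pictures are not rectified), "pose" (4x4, takes a point from camera to world coordinates). Camera axes: x right, y up, looking along -z (the intrinsics and any distortion apply to the point x, -y, -z); pixel columns grow to the right and rows downward; lengths in m; the calibration is good to about 2 mm. A picture is of the moment at which its call begins. get_calibration takes no time and is no camera call.
- arm.sign_off(): hands the job in; it is judged then, once.
Trained networks look in the newest picture that a camera, given by its name, has taken for a name from the list of things; names that differ only in an ending like _2 or _b are one class to them, and where a whole thing is asked for, a point or a joint stands for the part that bears it (a point fixed in the world has none). Each returns a list of dicts, best first, with "conf" (0 to 1); they miss things now and then, are a little off and sometimes report something else, mostly with a low value. They report only what shows in the picture. A call takes as long as a camera call. They do not tell look-alikes from the thing itself.
- arm.look_for(camera, query): "point" ([row, column] in pixels, amid what is visible of it).
- arm.silhouettes(camera, query): "region" (420x560 bool, what is visible of it) and "point" ([row, column] in pixels, amid what is visible of it).
- arm.place_of(camera, query): "point" ([row, column] in pixels: a listed point, or the origin of a listed thing).
The state is a dict: "clock": time; "joints": joint angles; "dq": joint speeds; "joint_efforts": joint torques, N m; "position": TCP position; "ee_rot": TCP orientation; "force": force on the tool from outside, world axes, zero at the start; "ft_torque": the same for the moment, N m; "width": opening from 0.0 (shut) to 1.0 (fully open); "gripper_force": force on a finger pad.
Only numpy, scipy, OpenCV 4.12 (cv2) and the standard library are available. Lean on these libraries where they do the work, as an engineer would, in place of code of your own. Each camera call takes 0.05 s, during which the arm holds its last target. There are 200 camera calls.

### The job

Pick up the loose stainless key-rose cover, turn it so that its keyhole-shaped cut-out matches the lock cylinder standing out of the white door profile (round part over round part), and press it straight down over the black underlay until it snaps fully home, flush on the profile. Then keep pressing it down firmly: finish with the gripper still on the cover and pushing. Leave the tools and keys around it where they lie.

Things in the scene. Friction and masses are not known exactly. Their poses are not given: they have to be found in the camera images.
- cover_centre (a point): Centre of the loose rose cover, half-way up it: a shiny stainless cap, a rounded rectangle 76 mm long (its x), 38 mm wide (y), 12 mm high (z), about 60 g, lying open side down on the desk, z up. The long sides are flat upright walls for 52 mm: grip across the 38 mm. Walls and top are 2.5 mm thick; inside the foot of each end wall runs a small snap bead.
- cover_round (a point): Centre of the round part of the cover's lock-shaped cut-out: 8 mm from cover_centre along the cover's +x, half-way up the cover. The cut-out goes through the top, is 36 mm long in all and central: round part 20 mm across towards the cover's +x, straight slot 13 mm wide towards its -x.
- lock_stile: White hollow door-frame bar 150 x 66 x 50 mm (its x, y, z), fixed on the desk; origin under its middle, z up. On the middle of its top stands a black plastic underlay 67 x 31 x 8.5 mm (the rose), long side along x. Its tapered top edge guides the cover on: it catches a cover about 3 mm off and leaves about 1 mm play all round.
- rose_seat (a point): Where the cover belongs: middle of the rose, on the white top face, 50 mm above the desk; z up, x along the bar towards the round part of the cylinder. Home, the cover's rim rests on the white face: cover_centre is 6 mm above this point and the x axes agree. Wrong way round, the cover stops on the cylinder about 3 mm above home and cannot snap.
- cylinder_face (a point): Middle of the round part (17 mm across, with the keyway) of the brass lock cylinder's end face: 8 mm from rose_seat along its +x and 13 mm above it. The cylinder's narrow part, 10 mm wide, runs from there towards -x; 33 mm long in all, central on the rose. It goes through the cover's cut-out with 1.4 mm play and stands 1 mm out when the cover is home.
- tongue_round (a joint): Inward bend (m) of the black spring tongue at the rose's +x end; 0 at rest. A second one faces it at the -x end. They catch the cover's beads: felt from 5 or 6 mm above home, the push needed rises to about 7 to 15 N in all, then, about 2.5 mm above home, suddenly drops to nothing: the tongues spring out over the beads and the cover goes home onto a hard stop.
- screwdriver_red: Bystander, to be left alone: red-handled screwdriver 151 mm long, lying behind the work; origin under its middle.
- hex_key: Bystander, to be left alone: black L-shaped hex key 90 mm long, lying behind the far end of the profile; origin under its middle.
- padlock_40: Bystander, to be left alone: brass padlock 50 x 57 x 13 mm lying flat to the left of the profile; origin under its middle.
- fob_small: Bystander, to be left alone: small black car key fob 63 x 51 x 13 mm, lying in front of the near end of the profile; origin under its middle.
- key_mill: Fixed, to be kept clear of: tall grey and blue key milling machine to the right of the work, straight ahead of the robot. Origin under its middle; with its levers it fills about x 0.44 to 0.80, y -0.18 to +0.16 (less near the desk's open left) and is 0.42 m high: pass in front of it or above it, not through it. A white key-cutting machine, 0.21 m high, stands at the left beyond y = 0.42.
There are look-alikes about, which are no part of the job. Leave any green look-alike of the part that bears cover_centre alone.

How it is judged:
On the way, in this order (a step that is already met when the one before it is completed fails the run):
1. the cover is lowered over the underlay, the round part of its cut-out over the round part of the cylinder, not yet snapped (horizontal distance between cover_centre and rose_seat below 0.006 m and horizontal distance between cover_round and cylinder_face below 0.006 m and z of cover_centre in the frame of rose_seat below 0.03 m), for 0.05 s.
2. the cover has snapped home (z of cover_centre in the frame of rose_seat below 0.0075 m and horizontal distance between cover_round and cylinder_face below 0.003 m), for 0.2 s.
At the end, for the whole second after the job is handed in: The cover is snapped home on the profile (its centre within 1.5 mm of its home height, within 3 mm sideways, level to 0.05 rad, cut-out matching the cylinder), and the gripper's fingers are still on it and press it against the profile with more than 5 N through the last second (all of step 2 and horizontal distance between cover_centre and rose_seat below 0.003 m and angle between cover_centre's own z axis and vertical below 0.05 rad and contact force between rose_cover and lock_stile above 5 N and contact force between the fingers and rose_cover above 5 N); the arm keeps its last pose, push and grip.
It fails at once if a tool, padlock or key lying around is shifted by more than 2 cm (distance of any of screwdriver_red, hex_key, padlock_40, fob_small from where it was at the start of the episode above 0.02 m).
It also fails if it takes over 48 s, if anything falls off the work surface, if the arm or the gripper's body presses on something with over 40 N, if the wrist force passes 120 N, or if a joint passes its speed limit or range.

## Working session

There is one attempt and no reset: what is moved stays moved. The work goes in short steps, Python scripts to look and compute and a shell command to move; the robot and the scene stay as the last step left them, time stands still between calls to the robot, and variables do not carry over. Pictures are saved under pics/ and viewed, at most 10 in all, crops included, and the job is handed in when it is done.

```bash
mkdir -p pics
cat > h.py <<'E'
import numpy as np, cv2
from cell import arm
def ray(cam,pt):
    c=arm.get_calibration(cam); K=np.array(c["intrinsics"]);D=np.array(c["distortion"]);T=np.array(c["pose"])
    u=cv2.undistortPoints(np.array([[[pt[1],pt[0]]]],float),K,D)[0,0]
    return T[:3,3],T[:3,:3]@np.array([u[0],-u[1],-1.])
def at_z(cam,pt,z):
    o,d=ray(cam,pt); return o+d*(z-o[2])/d[2]
def pix(cam,p):
    c=arm.get_calibration(cam);K=np.array(c["intrinsics"]);D=np.array(c["distortion"]);T=np.array(c["pose"])
    q=T[:3,:3].T@(np.array(p)-T[:3,3]); q=q*[1,-1,-1]
    u=cv2.projectPoints(q.reshape(1,3),np.zeros(3),np.zeros(3),K,D)[0][0,0]; return u[::-1]
def save(cam,name):
    im=arm.get_image(cam); cv2.imwrite(f"pics/{name}.png",im[:,:,::-1]); return im
E
python3 - <<'E'
from h import *
np.set_printoptions(precision=4,suppress=True)
a=save("top","top0");b=save("scene","scene0")
print(arm.observe())
Z={"cover_centre":.006,"cover_round":.006,"rose_seat":.05,"cylinder_face":.063,"padlock_40":0,"fob_small":0,"lock_stile":0,"hex_key":0,"screwdriver_red":0}
for cam in("top","scene"):
    print(cam,np.array(arm.get_calibration(cam)["pose"])[:3,3])
    for n,z in Z.items():
        for r in arm.place_of(cam,n)[:3]: print(n,round(r["conf"],2),np.round(r["point"],1),at_z(cam,r["point"],z))
E
```

```text
{'clock': 0.1, 'joints': array([ 1.0334,  0.4352,  0.025 ,  1.574 , -0.0116,  1.134 , -0.0751]), 'dq': array([ 0.0012, -0.0014, -0.0003, -0.0016, -0.0004,  0.0024, -0.0004]), 'joint_efforts': array([  0.003 , -66.913 ,   0.9878, -31.5143,  -0.0606,   0.0375,
         0.0001]), 'position': array([ 0.2632, -0.5667,  0.404 ]), 'ee_rot': array([-3.0664, -0.6772,  0.0007]), 'force': array([ 0.3619, -0.0329,  0.3525]), 'ft_torque': array([ 0.0032, -0.0398,  0.0048]), 'gripper_force': 0.0, 'width': 0.9951146636134185}
top [0.5157 0.1955 0.8997]
cover_centre 0.83 [279.8 280.3] [0.4608 0.1827 0.006 ]
cover_round 0.94 [278.  278.4] [0.4641 0.1862 0.006 ]
cover_round 0.83 [218.1 294.4] [0.5733 0.1552 0.006 ]
rose_seat 0.58 [226.8 200.4] [0.5573 0.322  0.05  ]
cylinder_face 0.63 [226.2 197.3] [0.5577 0.3255 0.063 ]
cylinder_face 0.47 [308.7 196.4] [0.4166 0.3275 0.063 ]
padlock_40 0.66 [185.9 144.1] [0.6377 0.436  0.    ]
fob_small 0.93 [306.4 193.1] [0.4134 0.3435 0.    ]
fob_small 0.67 [120.3 271.8] [0.7597 0.1946 0.    ]
lock_stile 0.55 [228.5 204. ] [0.5565 0.3228 0.    ]
hex_key 0.76 [146.8 190.6] [0.7108 0.3484 0.    ]
scene [-0.1175  0.5893  0.5604]
cover_centre 0.73 [228.  312.4] [0.5683 0.1497 0.006 ]
cover_centre 0.69 [265.4 329.7] [0.4504 0.1847 0.006 ]
cover_round 0.72 [238.5 232.4] [0.6113 0.3064 0.006 ]
cover_round 0.71 [230.3 307.3] [0.5661 0.1629 0.006 ]
rose_seat 0.86 [236.4 233.8] [0.5583 0.324  0.05  ]
rose_seat 0.21 [261.9 233.8] [0.49   0.3539 0.05  ]
cylinder_face 0.64 [232.8 233.2] [0.5518 0.3273 0.063 ]
fob_small 0.63 [307.7 263.3] [0.4152 0.3368 0.    ]
fob_small 0.29 [225.2 307.2] [0.5895 0.149  0.    ]
lock_stile 0.92 [261.5 237.1] [0.5477 0.3249 0.    ]
hex_key 0.48 [220.  194.6] [0.718  0.3469 0.    ]
screwdriver_red 0.72 [194.8 250.6] [0.7567 0.1989 0.    ]
screwdriver_red 0.44 [235.5 234.1] [0.6271 0.2963 0.    ]
```

View pics/top0.png

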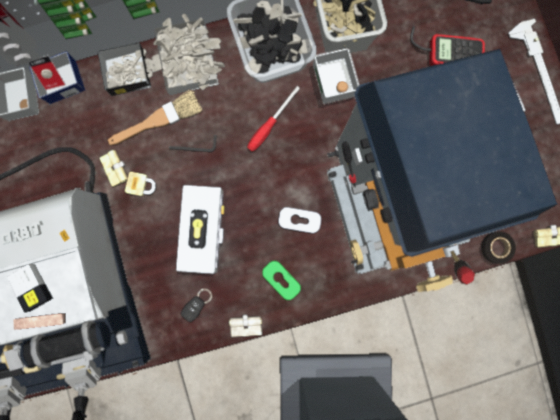

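View pics/scene0.png

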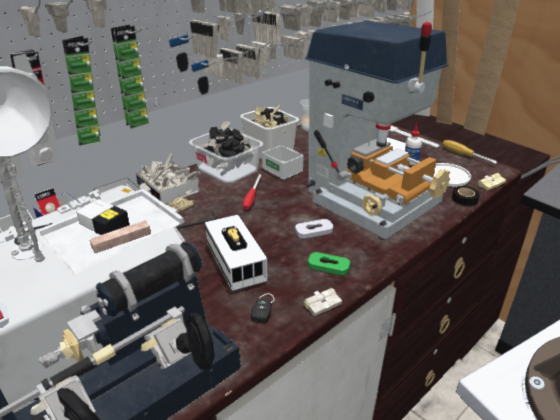

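The top view shows the steel cover at about (219,300), the green look-alike at (281,281) and the stile at (229,200). I'll zoom in to get the orientations.

Run:
```python
from h import *
np.set_printoptions(precision=4,suppress=True)
im=save("top","top1")
for n,z in(("cover_centre",.012),("lock_stile",.05)):
    for r in arm.silhouettes("top",n):
        m=r["region"].astype(np.uint8); c=max(cv2.findContours(m,0,1)[0],key=len)[:,0]
        w=np.array([at_z("top",(p[1],p[0]),z)[:2] for p in c],np.float32)
        print(n,r["conf"],np.round(r["point"]),cv2.minAreaRect(w))
a=cv2.resize(im[195:245,270:330],None,fx=9,fy=9,interpolation=2)[:450,:540]
b=cv2.resize(im[180:280,170:230],None,fx=5,fy=5,interpolation=2)
o=np.zeros((500,800,3),np.uint8); o[:450,:480]=a[:,:480]; o[:500,490:790]=b
cv2.imwrite("pics/crop1.png",o[:,:,::-1])
```

```text
cover_centre 0.77 [283. 278.] ((0.4606280028820038, 0.18277955055236816), (0.07624182105064392, 0.03998291492462158), 41.03820037841797)
cover_centre 0.66 [224. 298.] ((0.569271981716156, 0.14679250121116638), (0.07527826726436615, 0.03748543933033943), 80.50239562988281)
lock_stile 0.83 [228. 202.] ((0.5534400939941406, 0.32103431224823), (0.07594073563814163, 0.15033598244190216), 85.6095962524414)
```

View pics/crop1.png

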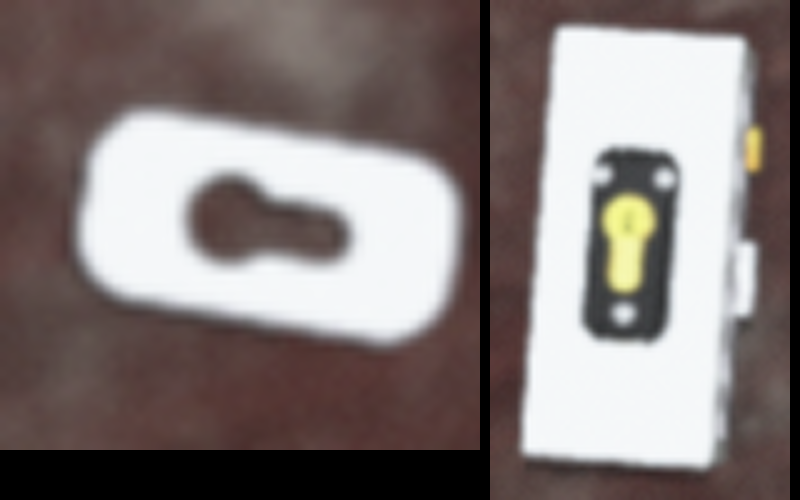

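Crop: the cover's round part points image-left, which is world +y (yaw about 81°). The rose's round part points image-up, which is world +x (yaw about -4°). I'll refine both by thresholding and set up a helper that converts targets into tool shifts.

```bash
cat >> h.py <<'E'
from scipy.spatial.transform import Rotation as R
def mom(cam,im,mask,z):
    m=np.argwhere(mask); w=np.array([at_z(cam,p,z)[:2] for p in m]); c=w.mean(0)
    l,v=np.linalg.eigh(np.cov((w-c).T)); a=v[:,1]; return c,np.degrees(np.arctan2(a[1],a[0])),4*np.sqrt(l[::-1])*.866/1,len(m)
def to(p,yaw):
    s=arm.observe(); M=R.from_rotvec(s["ee_rot"]).as_matrix(); d=M.T@(np.array(p)-s["position"])
    y0=np.degrees(np.arctan2(M[1,0],M[0,0])); r=(y0-yaw+180)%360-180
    print("tool shift",np.round(d,4),"roll rad",round(np.radians(r),4),"yaw now",round(y0,2),"tilt",np.round(M[:2,2],4))
E
python3 - <<'E'
from h import *
np.set_printoptions(precision=4,suppress=True)
im=cv2.imread("pics/top1.png")[:,:,::-1].astype(int)
def box(r0,r1,c0,c1):
    b=np.zeros(im.shape[:2],bool); b[r0:r1,c0:c1]=1; return b
mn=im.min(2);mx=im.max(2)
cov=(mn>150)&box(200,240,272,328)
# fill the hole
hole=(mn<=150)&box(212,227,288,311)
print("cover",mom("top",im,cov|hole,.012)); print("hole",mom("top",im,hole,.012))
st=box(205,252,184,212); black=(mx<120)&st; yel=(im[:,:,0]-im[:,:,2]>60)&st
f=cv2.morphologyEx((black|yel).astype(np.uint8),3,np.ones((5,5)))>0
print("rose",mom("top",im,f,.0585)); print("cyl",mom("top",im,yel,.063))
w=(mn>180)&box(182,276,174,222); w=cv2.morphologyEx((w|f).astype(np.uint8),3,np.ones((5,5)))>0
print("stile",mom("top",im,w,.05))
for p in((195,313),(180,308),(147,322)): print("mill scene",p,at_z("scene",p,0),at_z("scene",p,.2))
to((.36,-.15,.60),45)
E
```

```text
cover (array([0.5701, 0.1463]), np.float64(79.07159680518), array([0.0731, 0.0374]), 837)
hole (array([0.5703, 0.1478]), np.float64(79.49413840654829), array([0.0312, 0.0136]), 123)
rose (array([0.5535, 0.3252]), np.float64(174.90045279405524), array([0.0635, 0.0272]), 581)
cyl (array([0.5559, 0.326 ]), np.float64(174.82642150205692), array([0.0308, 0.0136]), 135)Traceback (most recent call last):
  File "<stdin>", line 15, in <module>
  File "h.py", line 17, in mom
    m=np.argwhere(mask); w=np.array([at_z(cam,p,z)[:2] for p in m]); c=w.mean(0)
                                     ~~~~^^^^^^^^^
  File "h.py", line 8, in at_z
    o,d=ray(cam,pt); return o+d*(z-o[2])/d[2]
        ~~~^^^^^^^^
  File "h.py", line 4, in ray
    c=arm.get_calibration(cam); K=np.array(c["intrinsics"]);D=np.array(c["distortion"]);T=np.array(c["pose"])
ValueError: time passes only in moves, steps and waits
```

```bash
python3 - <<'E'
s=open("h.py").read()
s=s.replace("def ray","import functools\n@functools.lru_cache\ndef cal(cam): return arm.get_calibration(cam)\ndef ray",1).replace("c=arm.get_calibration(cam)","c=cal(cam)")
open("h.py","w").write(s)
E
python3 - <<'E'
from h import *
for p in((195,313),(180,308),(147,322)): print("mill scene",p,at_z("scene",p,0),at_z("scene",p,.2))
to((.36,-.15,.60),45)
E
```

```text
mill scene (195, 313) [0.68872469 0.07444598 0.        ] [0.40098807 0.25816676 0.2       ]
mill scene (180, 308) [0.75506225 0.04794132 0.        ] [0.44365151 0.24112092 0.2       ]
mill scene (147, 322) [ 0.89827772 -0.08252949  0.        ] [0.53575714 0.1572117  0.2       ]
tool shift [ 0.2633 -0.3373 -0.1953] roll rad -0.3507 yaw now 24.91 tilt [-0.     -0.0001]
```

```bash
python3 -m inch '0.02 -0.03 -0.04 0 0.0918; 0.04 -0.06 -0.075 -0.05 0.0918; 0.065 -0.095 -0.10 -0.1 0.0918; 0.09 -0.13 -0.125 -0.13 0.0918; 0.115 -0.165 -0.15 -0.17 0.0918' 30
python3 -m inch '0.03 -0.04 -0.01 -0.05 0.0918; 0.06 -0.075 -0.02 -0.1 0.0918; 0.09 -0.11 -0.03 -0.13 0.0918; 0.12 -0.145 -0.04 -0.15 0.0918; 0.14 -0.17 -0.045 -0.18 0.0918'
python3 -c "
from h import *
print(arm.observe()['joints'])
to((.36,.15,.55),79.3);to((.43,.26,.45),79.3)"
```

```text
clock: 1.65
position: [0.2975, -0.3697, 0.5543]
ee_rot: [2.998, 0.937, 0.0]
force: [1.2, -0.5, 0.4]
width: 1.0
gripper_force: 0.0
clock: 2.15
position: [0.316, -0.1488, 0.5993]
ee_rot: [2.899, 1.206, 0.002]
force: [0.1, -0.7, 0.1]
width: 1.002
gripper_force: 0.0
[ 0.66099796 -0.12792327 -0.31288263  1.77252656 -0.03896918  1.48879617
 -0.42903111]
tool shift [ 0.2429 -0.1796  0.049 ] roll rad -0.5959 yaw now 45.16 tilt [ 0.0018 -0.0011]
tool shift [ 0.3702 -0.2078  0.149 ] roll rad -0.5959 yaw now 45.16 tilt [ 0.0018 -0.0011]
```

```bash
python3 -m inch '0.04 -0.025 0 -0.1 0.0918; 0.08 -0.055 0 -0.2 0.0918; 0.12 -0.085 0 -0.3 0.0918; 0.16 -0.115 0 -0.4 0.0918; 0.195 -0.145 0.01 -0.5 0.0918'
python3 -c "
from h import *
print(arm.observe()['joints'])
to((.45,.24,.45),79.3)"
```

```text
clock: 2.65
position: [0.3513, 0.0909, 0.5891]
ee_rot: [2.51, 1.887, 0.004]
force: [2.0, 0.2, -1.0]
width: 0.999
gripper_force: 0.0
[ 0.38355382 -0.09298788 -0.68167428  1.75271984 -0.05817376  1.45830331
 -0.57130952]
tool shift [0.1705 0.0529 0.1395] roll rad -0.0949 yaw now 73.86 tilt [0.0031 0.0002]
```

```bash
python3 -m inch '0.035 0.005 0.025 -0.02 0.0918; 0.07 0.015 0.05 -0.04 0.0918; 0.105 0.03 0.08 -0.06 0.0918; 0.14 0.04 0.11 -0.08 0.0918; 0.17 0.053 0.14 -0.095 0.0918'
python3 -c "
from h import *
print(arm.observe()['joints'])
to((.57,.1465,.24),79.3)"
```

```text
clock: 3.15
position: [0.451, 0.2382, 0.4469]
ee_rot: [-2.422, -2.001, -0.001]
force: [0.1, -0.6, 1.2]
width: 1.002
gripper_force: 0.0
[ 0.06712982  0.32734732 -0.84453982  1.73628811  0.26113865  1.19468368
 -1.03787408]
tool shift [-0.0677  0.1342  0.2069] roll rad -0.0032 yaw now 79.12 tilt [0.0004 0.0007]
```

```bash
python3 -m inch '-0.01 0.025 0.04 0 0.0918; -0.02 0.05 0.08 0 0.0918; -0.035 0.08 0.115 0 0.0918; -0.05 0.107 0.15 0 0.0918; -0.0675 0.134 0.185 -0.003 0.0918'
python3 - <<'E'
from h import *
print(arm.observe()['joints'])
save("scene","scene2")
to((.57,.1465,.183),79.3)
E
```

```text
clock: 3.65
position: [0.5701, 0.1442, 0.2616]
ee_rot: [2.42, 2.003, 0.001]
force: [0.9, 0.2, 0.7]
width: 0.999
gripper_force: 0.0
[ 0.12769706  0.63054515 -0.6858103   1.77866864  0.49250123  0.91036318
 -0.96183421]
tool shift [ 0.0087 -0.0038  0.0724] roll rad -0.0071 yaw now 78.89 tilt [-0.0049 -0.0052]
```

View pics/scene2.png

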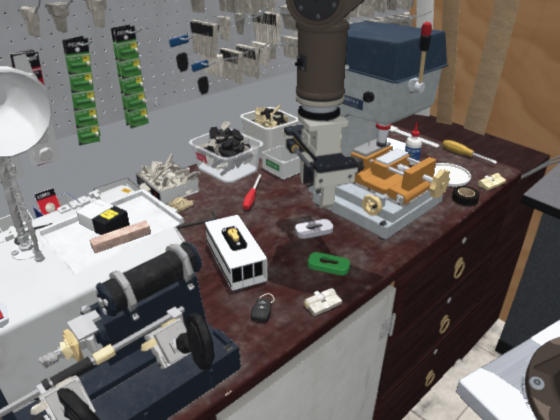

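Run:
```python
from h import *
for p in((.57,.1465,.012),(.57,.145,.085),(.52,.155,.085),(.615,.137,.085),(.57,.145,.26)): print(p,pix("scene",p))
s=arm.observe(); print(s["position"],s["force"])
to((.57,.1465,.183),79.3)
```

```text
(0.57, 0.1465, 0.012) [224.69208267 313.39915855]
(0.57, 0.145, 0.085) [193.25078392 315.35279373]
(0.52, 0.155, 0.085) [206.48944235 324.90784853]
(0.615, 0.137, 0.085) [182.40179559 307.00657255]
(0.57, 0.145, 0.26) [107.38266473 318.82724407]
[0.57235944 0.13760165 0.25542157] [ 3.58899974 -5.35666851 -4.60900461]
tool shift [ 0.0087 -0.0038  0.0724] roll rad -0.0071 yaw now 78.89 tilt [-0.0049 -0.0052]
```

```bash
python3 -m inch '0 0 0 0 0.0918; 0 0 0 0 0.0918; 0 0 0 0 0.0918'
python3 - <<'E'
from h import *
s=arm.observe(); print(s["position"],s["force"],s["joints"])
to((.57,.1465,.183),79.3)
E
```

```text
clock: 4.0
position: [0.5688, 0.1461, 0.2645]
ee_rot: [2.418, 2.005, 0.003]
force: [0.2, -0.1, -0.4]
width: 1.0
gripper_force: 0.0
[0.56884635 0.14608627 0.26446993] [ 0.24961214 -0.12204624 -0.44041602] [ 0.12693651  0.62614806 -0.68918495  1.77890629  0.49012248  0.91280825
 -0.96280337]
tool shift [0.0005 0.0009 0.0815] roll rad 0.0003 yaw now 79.31 tilt [0.0017 0.0011]
```

```bash
python3 -m inch '0 0 0.025 0 0.0918; 0 0.001 0.05 0 0.0918; 0.0005 0.001 0.07 0 0.0918; 0.0005 0.001 0.08 0 0.0918; 0.0005 0.001 0.0835 0 0.0918'
python3 -m inch '0 0 0 0 0.07; 0 0 0 0 0.055; 0 0 0 0 0.045; 0 0 0 0 0.03; 0 0 0 0 0.03' 40
python3 - <<'E'
from h import *
to((.57,.1465,.181),79.3)
E
```

```text
clock: 4.5
position: [0.5699, 0.1457, 0.1798]
ee_rot: [-2.419, -2.004, -0.0]
force: [-0.2, -0.2, 0.8]
width: 1.0
gripper_force: 0.0
clock: 5.0
position: [0.5703, 0.145, 0.18]
ee_rot: [2.42, 2.003, 0.001]
force: [-0.5, -0.3, 0.8]
width: 0.613
gripper_force: 0.0
tool shift [ 0.0014 -0.0006 -0.001 ] roll rad -0.0015 yaw now 79.21 tilt [0.0005 0.    ]
```

```bash
python3 -m inch '0 0 0 0 0.02; 0 0 0 0 0.02; 0 0 0 0 0.02; 0 0 0 0 0.02; 0 0 0 0 0.02' 60
python3 -m inch '0 0 0 0 0.02; 0 0 0 0 0.02; 0 0 0 0 0.02'
python3 -c "
from h import *
to((.57,.1465,.181),79.3);print(arm.observe()['force'])"
```

```text
clock: 5.5
position: [0.5702, 0.145, 0.1796]
ee_rot: [2.42, 2.003, -0.0]
force: [-0.9, -0.6, 0.8]
width: 0.403
gripper_force: 60.0
clock: 5.8
position: [0.5702, 0.145, 0.1796]
ee_rot: [2.42, 2.003, -0.0]
force: [-0.0, -0.4, 2.1]
width: 0.406
gripper_force: 60.0
tool shift [ 0.0014 -0.0005 -0.0014] roll rad -0.0013 yaw now 79.23 tilt [-0.     -0.0001]
[-0.04381291 -0.37050757  2.06697456]
```

```bash
python3 -m inch '0 0 -0.02 0 0.02; 0 0 -0.045 0 0.02; 0 0 -0.075 0 0.02; 0.02 0 -0.1 0 0.02; 0.045 0 -0.115 0 0.02'
python3 -m inch '0.02 0 0 0.12 0.02; 0.04 0.001 0 0.26 0.02; 0.06 0.002 0 0.4 0.02; 0.08 0.003 0 0.54 0.02; 0.1 0.004 0 0.68 0.02'
python3 - <<'E'
from h import *
print(arm.observe()['joints'])
to((.552,.3253,.29),-5.1)
E
```

```text
clock: 6.3
position: [0.5793, 0.1886, 0.2966]
ee_rot: [2.422, 1.999, 0.002]
force: [0.2, -0.0, -1.2]
width: 0.407
gripper_force: 60.0
clock: 6.8
position: [0.6014, 0.2875, 0.2944]
ee_rot: [2.953, 1.073, -0.0]
force: [0.5, 0.2, -0.5]
width: 0.405
gripper_force: 60.0
[-0.2057971   0.65808692 -0.51253642  1.55174442  0.3582754   1.02663899
 -1.68996035]
tool shift [-0.0136 -0.0607  0.0044] roll rad 0.786 yaw now 39.93 tilt [-0.0001 -0.0002]
```

```bash
python3 -m inch '-0.002 -0.012 0 0.14 0.02; -0.005 -0.025 0 0.28 0.02; -0.008 -0.037 0 0.42 0.02; -0.011 -0.05 0 0.56 0.02; -0.0135 -0.0605 0.004 0.7 0.02'
python3 -m inch '0 0 0 0.086 0.02; 0 0 0 0.086 0.02; 0 0 0 0.086 0.02; 0 0 0 0.086 0.02'
python3 - <<'E'
from h import *
print(arm.observe()['joints'])
to((.552,.3253,.25),-5.1)
im=save("top","top3"); save("scene","scene3")
im=im[150:300,130:280]; s=cv2.imread("pics/scene3.png")[170:290,160:310]
o=np.zeros((600,800,3),np.uint8); o[:400,:400]=cv2.resize(im[:,:,::-1],(400,400)); o[:320,400:]=cv2.resize(s,(400,320))
cv2.imwrite("pics/c3.png",o)
E
```

```text
clock: 7.3
position: [0.5513, 0.3249, 0.2909]
ee_rot: [-3.141, 0.004, -0.001]
force: [-0.5, 0.4, -1.0]
width: 0.408
gripper_force: 60.0
clock: 7.7
position: [0.5522, 0.3238, 0.2905]
ee_rot: [3.139, -0.128, 0.0]
force: [-0.5, 0.0, 0.0]
width: 0.408
gripper_force: 60.0
[-0.39753262  0.59092467 -0.32759741  1.63889282  0.22261148  0.94872448
 -2.45624468]
tool shift [-0.0003 -0.0014  0.0405] roll rad 0.0073 yaw now -4.68 tilt [ 0.0001 -0.0002]
```

View pics/c3.png

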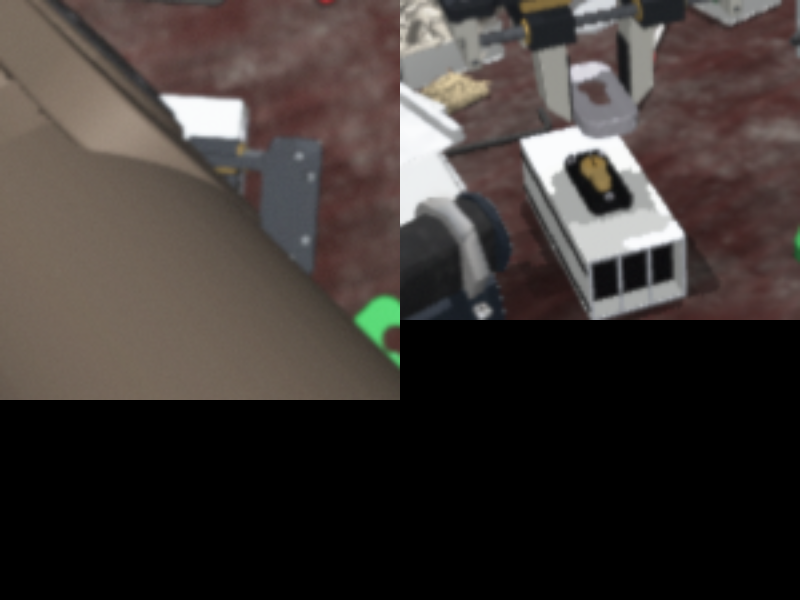

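The held cover shows in the scene crop with its round part away from the camera, the same way as the cylinder's. I'll check the alignment by overlaying predicted outlines.

Run:
```python
from h import *
s=arm.observe(); p=s["position"]; M=R.from_rotvec(s["ee_rot"]).as_matrix()
im=cv2.imread("pics/scene3.png"); k=5; r0,c0=175,195
o=cv2.resize(im[r0:r0+100,c0:c0+100],None,fx=k,fy=k,interpolation=2)
def rrect(L,W,r):
    t=np.linspace(0,np.pi/2,6); q=[]
    for sx,sy,a in((1,1,0),(-1,1,np.pi/2),(-1,-1,np.pi),(1,-1,3*np.pi/2)):
        q+=[(sx*(L/2-r)+r*np.cos(a+u),sy*(W/2-r)+r*np.sin(a+u)) for u in t]
    return np.array(q)
def lock(L,d,w):
    t=np.linspace(0,2*np.pi,24); return np.array([(L/2-d/2+d/2*np.cos(u),d/2*np.sin(u)) for u in t]+[(0,-w/2),(-L/2+w/2,-w/2),(-L/2,0),(-L/2+w/2,w/2),(0,w/2)])
def draw(pts,c,yaw,z,col):
    a=np.radians(yaw);A=np.array([[np.cos(a),-np.sin(a)],[np.sin(a),np.cos(a)]])
    q=[pix("scene",(*(A@v+c),z)) for v in pts]; q=np.array([[(b-c0+.5)*k,(a-r0+.5)*k] for a,b in q],np.int32)
    cv2.polylines(o,[q],True,col,1)
y=np.degrees(np.arctan2(M[1,0],M[0,0])); a=np.radians(y); cc=p[:2]+.0014*np.array([np.cos(a),np.sin(a)])
zt=p[2]-.1796+.012
draw(rrect(.076,.038,.012),cc,y,zt,(0,0,255)); draw(lock(.036,.02,.013),cc,y,zt,(0,0,255))
rc=np.array([.5535,.3252])
draw(rrect(.067,.031,.009),rc,-5.1,.0585,(0,255,0)); draw(lock(.033,.017,.010),rc,-5.1,.063,(255,0,0)); draw(rrect(.15,.066,.001),rc,-5.1,.05,(0,255,0))
cv2.imwrite("pics/ov.png",o); print(cc,y)
```

```text
[0.5535387  0.32373472] -4.732988964276611
```

View pics/ov.png

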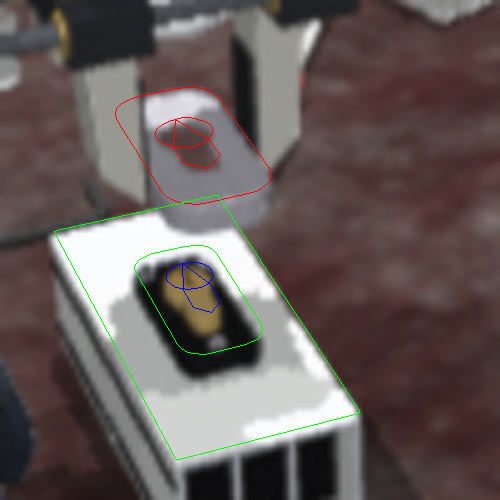

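Both cover and rose fit the prediction to about 1 px. I'll lower to just above the rose, then go on by feel.

```bash
python3 -m inch '-0.0003 -0.0014 0.015 0.007 0.02; -0.0003 -0.0014 0.03 0.007 0.02; -0.0003 -0.0014 0.042 0.007 0.02; -0.0003 -0.0014 0.049 0.007 0.02; -0.0003 -0.0014 0.049 0.007 0.02'
python3 -m inch '0 0 0.001 0 0.02; 0 0 0.002 0 0.02; 0 0 0.003 0 0.02; 0 0 0.004 0 0.02; 0 0 0.004 0 0.02'
python3 -m inch '0 0 0.001 0 0.02; 0 0 0.0015 0 0.02; 0 0 0.002 0 0.02; 0 0 0.002 0 0.02'
python3 -c "
from h import *
to((.552,.3253,.2296),-5.1)"
```

```text
clock: 8.3
position: [0.5512, 0.3252, 0.2398]
ee_rot: [3.137, -0.141, -0.004]
force: [-0.9, -0.4, 0.3]
width: 0.405
gripper_force: 60.0
clock: 8.8
position: [0.5517, 0.3256, 0.2377]
ee_rot: [-3.138, 0.142, -0.0]
force: [-0.2, 0.0, -1.0]
width: 0.408
gripper_force: 60.0
clock: 9.2
position: [0.5516, 0.3256, 0.2355]
ee_rot: [3.138, -0.142, -0.0]
force: [-1.2, -0.5, -1.3]
width: 0.405
gripper_force: 60.0
tool shift [0.0005 0.0003 0.0059] roll rad -0.0012 yaw now -5.17 tilt [-0.0003 -0.0001]
```

The rim is 6 mm above home with no contact force, so the cover is over the underlay. Now I'll press.

```bash
python3 -m inch '0 0 0.001 0 0.02; 0 0 0.002 0 0.02; 0 0 0.002 0 0.02'
python3 -m inch '0 0 0.001 0 0.02; 0 0 0.002 0 0.02; 0 0 0.002 0 0.02'
python3 -c "
from h import *
s=arm.observe();print(s['force'],s['ft_torque'])
to((.552,.3253,.2296),-5.1)"
```

```text
clock: 9.5
position: [0.5515, 0.3258, 0.2338]
ee_rot: [-3.138, 0.141, 0.0]
force: [-2.4, -0.0, 3.8]
width: 0.409
gripper_force: 60.0
clock: 9.8
position: [0.5516, 0.3256, 0.2312]
ee_rot: [3.138, -0.142, -0.0]
force: [-0.3, 1.3, -3.4]
width: 0.408
gripper_force: 60.0
[-0.32448727  1.34394552 -3.36619614] [0.40733857 0.19814166 0.02701687]
tool shift [0.0005 0.0003 0.0016] roll rad -0.0011 yaw now -5.17 tilt [-0.0003 -0.0001]
```

```bash
python3 -m inch '0 0 0.001 0 0.02; 0 0 0.002 0 0.02; 0 0 0.002 0 0.02'
python3 -m inch '0 0 0.001 0 0.02; 0 0 0.002 0 0.02; 0 0 0.002 0 0.02'
python3 -c "
from h import *
s=arm.observe();print(s['force'],s['ft_torque'])
to((.552,.3253,.2296),-5.1)"
```

```text
clock: 10.1
position: [0.5516, 0.3257, 0.2296]
ee_rot: [3.138, -0.142, -0.0]
force: [-2.1, 0.7, 1.9]
width: 0.404
gripper_force: 60.0
clock: 10.4
position: [0.5515, 0.3257, 0.2295]
ee_rot: [3.138, -0.142, 0.001]
force: [-7.3, -4.0, 20.7]
width: 0.408
gripper_force: 60.0
[-7.25643058 -4.00769773 20.66934715] [-0.83778723  1.77906208 -0.01263692]
tool shift [ 0.0005  0.0003 -0.0001] roll rad -0.0013 yaw now -5.18 tilt [ 0.0007 -0.0001]
```

The cover hit the hard stop at exactly the home height, pushing 20 N with no slip (about 1.5 mm of tip clearance left). I'll hold to check it stays steady, and look once.

```bash
python3 -m inch '0 0 0.0005 0 0.02; 0 0 0.0005 0 0.02; 0 0 0.0005 0 0.02; 0 0 0.0005 0 0.02; 0 0 0.0005 0 0.02'
python3 - <<'E'
from h import *
s=arm.observe();print(s['position'],s['force'])
save("scene","s4"); im=cv2.imread("pics/s4.png")[175:275,195:295]; cv2.imwrite("pics/s4c.png",cv2.resize(im,(500,500),interpolation=2))
E
```

```text
clock: 10.9
position: [0.5515, 0.3257, 0.2295]
ee_rot: [3.138, -0.142, 0.001]
force: [-9.6, -5.2, 24.1]
width: 0.406
gripper_force: 60.0
[0.55146255 0.32566013 0.22946623] [-9.5521823  -5.23071048 24.07164211]
```

View pics/s4c.png

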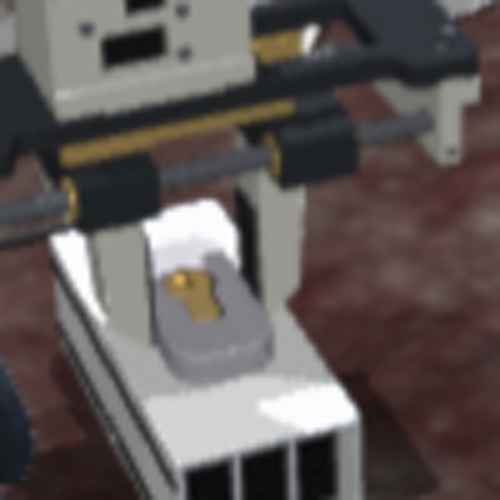

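The picture shows the cover flush on the profile, with the brass cylinder standing through its cut-out at about (195,295) in the crop and the fingers still on it.

```bash
python3 -c "
from cell import arm
print(arm.sign_off())"
```

```text
the job is handed in; nothing more can be done
None
```

I handed the job in with the cover snapped home on the profile, its cut-out over the cylinder, and the gripper still holding it and pressing with about 24 N; no verdict was returned.

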